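# Swipe up the heat on an induction hob

### The arm

A 6-joint arm with a two-finger parallel gripper is mounted at the origin on the work surface. World frame = base frame: x ahead of the robot, y to its left, z up, the work surface at z = 0. Lengths are in mm, angles in rad, forces in N, time in s.
With the tool pointing down it reaches from about 275 to 750 mm from the base axis. Payload 10.2 kg.
Tool frame: the origin (TCP) lies between the finger pads, 19 mm behind the fingertips; this is the grasp point; z points along the fingers, y is the line along which they close (so a half turn about z gives the same grasp; the last joint's range is limited). The gripper opens to 85 mm and grips with 20 to 120 N. Pads are 22 mm wide; open, the fingers measure 114 mm over their backs; the gripper's body (76 mm by 85 mm) begins 54 mm behind the grasp point. The pads swing forward as they close: fully open they stand 13 mm farther back than shut.
Start: joints at [-1.342, 0.313, 1.498, -0, 1.331, -0.223], TCP at [229.196, -472.335, 249.994] pointing down, gripper open.
Joint ranges: [-2.94, 2.94], [-0.97, 2.17], [0.19, 2.56], [-1.23, 4.37], [0.02, 3.11], [-2.88, 2.88]. Speed limits (rad/s): [2.39, 2.39, 3.01, 3.14, 3.14, 3.14].

### API

Orientations are given as a unit quaternion [w, x, y, z].
In Python, from rig import ctrl, eyes, telemetry gives the robot as it stands (ctrl), with the cameras (eyes) and the readings (telemetry).
- The arm moves only by the tool run_rows, called after ">>>" as name(argument=value, ...) on one line, values as JSON. Schema: {"type":"object","properties":{"offsets":{"type":"array","items":{"type":"array","items":{"type":"number"},"minItems":6,"maxItems":6},"minItems":1,"maxItems":8},"jaw":{"type":"number"},"squeeze":{"type":"number"},"only":{"type":"string"},"quiet":{"type":"boolean"},"lines":{"type":"string"}},"required":["offsets"],"additionalProperties":false}. offsets is a list of rows, 1 to 8 of them, each of 6 numbers: dx, dy, dz in mm, then a rotation vector rx, ry, rz in rad; each row is the pose to reach, as a shift and turn from the pose commanded when the call began, along the tool's axes at that moment; what a row does not reach only later rows make up. A row lasts 1/10 s, in which the tool goes at most 50 mm and 0.15 rad, less where a joint would pass 70% of its speed; a pose out of reach is approached as far as the arm can. jaw is the opening from 0.0 (shut) to 1.0 (fully open), set as the call begins (left out keeps the last). The fingers move at their own pace and stop on an object; squeeze is the grip in N (left out, the last holds). Time passes only in rows, so rows that do not move let the fingers close. The tool returns the time, the measured TCP pose, the force, the opening and the grip force at its end. only (a regular expression) keeps the lines of the reply that match it, lines (a string "A,B") keeps lines A to B, and quiet returns only ok. Input that does not fit is refused with a message, and nothing moves.
- telemetry.sense(): the state, without advancing time (a new reading comes with each control period).
- eyes.capture(name): name is "scene" or "top"; returns the picture (420x560x3 uint8, red, green, blue); there is no depth.
- eyes.calibration(name): a dict with "fx", "fy", "cx", "cy" (pixels), "position" and "attitude" of the camera in the world. Camera axes: x right, y down, z forward; pixel columns grow to the right and rows downward; lengths in mm; the calibration is good to about 2 mm. A picture is of the moment at which its call begins. calibration takes no time and is no camera call.
- ctrl.finish_job(): hands the job in; it is judged then, once.
The state is a dict: "time_s": time; "joints": joint angles; "dq": joint speeds; "tau": joint torques, N m; "eef_pos": TCP position; "ee_rot": TCP orientation; "force": force on the tool from outside, world axes, zero at the start; "wrist_torque": the same for the moment, N m; "grip_width": opening from 0.0 (shut) to 1.0 (fully open); "grip_force": force on a finger pad.
Only numpy, scipy, OpenCV 4.12 (cv2) and the standard library are available. Lean on these libraries where they do the work, as an engineer would, in place of code of your own. Each camera call takes 0.05 s, during which the arm holds its last target. There are 200 camera calls.

### The job

Turn the heat up under the pan with the hob's touch bar: with the fingers closed, put the fingertips on the green dot and slide them lightly along the bar in one unbroken stroke to just beside the orange tab, and stop there without running past it. Only touch the bar, gently: do not pick up, push or shift the hob, the tab, the pan or anything else around it. Finish while holding the fingertips lightly pressed on the bar beside the tab.

Things in the scene. Friction and masses are not known exactly. Their poses are not given: they have to be found in the camera images.
- hob: Induction hob: loose black slab, 360 (x) by 290 (y) by 60 mm high, about 3 kg, rubber feet. Origin: centre of underside; x away from the robot, y to its left, z up (at yaw 0). The pale grey touch bar runs along y near the robot-side edge: 24 mm wide, y -100 to +100 mm, middle line at x = -135 mm, untouched top at z = 70 mm (10 mm above the glass). White marks beside it grow from the green dot.
- bar_start (a point): Centre of the green dot (18 mm across) on top of the untouched touch bar: the low-heat end, at (-135, +85, 70) mm in the hob's frame. The stroke starts here and runs along the hob's -y. It stays at the untouched height when the bar is pressed.
- bar_far_end (a point): Middle of the top edge at the other, high-heat end of the untouched touch bar, at (-135, -100, 70) mm in the hob's frame.
- touch_bar (a joint): How far the sprung touch bar is pressed down, m: 0 untouched, 0.008 on its stop. The whole bar goes straight down, wherever it is pressed: it starts to move at 1.2 N, gains 0.6 N per mm and reaches its stop at 6 N. It senses a touch from 0.0008 m.
- tab_top (a point): Centre of the top of the orange tab marking the wanted heat. Axes as the hob's. Tab: 14 mm wide along the bar, its top 16 mm above the glass (6 above the bar); it lies 42 mm from the bar's middle line on the pan's side and its pointer ends 16 mm short of the bar's edge. It slides on a rail, held by about 2 N of friction. The stroke ends where the fingertips are level with this point along the bar.
- tab (a joint): Where the orange tab stands on its rail, m: 0 is at hob y = -30 mm, 0.055 at hob y = -85 mm.
- pan: Aluminium frying pan, 190 mm across and 45 mm high, black handle reaching 235 mm from the pan's centre along its x; it stands on the hob's cooking zone, centre about 195 mm from the touch bar. Origin: centre of the underside. Leave it alone.
- salt_jar: Glass jar with blue lid, 56 mm across, 85 mm high, on the table close to the hob's side. Origin: centre of the underside. Leave it alone.
- spice_tin: Tin with yellow label, 52 mm across, 70 mm high, on the table close to the hob's other side. Origin: centre of the underside. Leave it alone.
- mug: Blue mug, 80 mm across, 90 mm high. Origin: centre of the underside. Leave it alone.
- spoon: Wooden spoon, 200 mm long, lying flat on the table. Origin: its underside, x along its length. Leave it alone.
- onion: Half an onion, 76 mm across, 40 mm high, cut face down on the white cutting board. Origin: centre of the underside. Leave it alone.
- bowl: White bowl, 150 mm across, 60 mm high. Origin: centre of the underside. Leave it alone.

How it is judged (in metres and radians):
On the way, in this order (a step that is already met when the one before it is completed fails the run):
1. the fingertips press the touch bar on the green dot (value of joint touch_bar above 0.0008 m and x of the grasp point in the frame of hob between -0.151 and -0.119 m and y of the grasp point in the frame of hob between 0.073 and 0.097 m), for 0.1 s.
2. pressing the bar, they pass a quarter of its length (value of joint touch_bar above 0.0008 m and x of the grasp point in the frame of hob between -0.151 and -0.119 m and y of the grasp point in the frame of hob between 0.033 and 0.057 m), for 0.02 s.
3. pressing the bar, they pass its middle (value of joint touch_bar above 0.0008 m and x of the grasp point in the frame of hob between -0.151 and -0.119 m and y of the grasp point in the frame of hob between -0.012 and 0.012 m), for 0.02 s.
4. pressing the bar, they stop beside the orange tab (value of joint touch_bar above 0.0008 m and x of the grasp point in the frame of hob between -0.151 and -0.119 m and y of the grasp point in the frame of tab_top between -0.01 and 0.01 m and contact force between the fingers and hob above 0.3 N), for 0.3 s.
At the end, for the whole second after the job is handed in: The fingertips (TCP) are within 10 mm of the orange tab along the bar and 16 mm of the bar's middle line, and still hold the bar pressed by at least 0.8 mm with less than 15 N; hob, tab, pan and bystanders lie within 20 mm of where they were (all of step 4 and contact force between the fingers and hob below 15 N and velocity of joint touch_bar between -0.01 and 0.01 m/s and linear speed of hob below 0.01 m/s and distance of each of pan, salt_jar, spice_tin, mug, spoon, onion, bowl, hob, tab_top from where it was at the start of the episode below 0.02 m); the arm keeps its last pose, push and grip.
It fails at once if the stroke was broken or begun in mid-bar: the fingertips were close above the bar past the green dot without pressing it (z of the grasp point in the frame of hob below 0.101 m and x of the grasp point in the frame of hob between -0.155 and -0.115 m and y of the grasp point in the frame of hob between -0.11 and 0.062 m and value of joint touch_bar below 0.0002 m).
It fails at once if the fingertips ran along the bar more than 18 mm past the orange tab (value of joint touch_bar above 0.0005 m and y of the grasp point in the frame of tab_top below -0.018 m).
It fails at once if the hob was pressed hard (over 15 N) (contact force between any of the fingers, the arm and hob above 15 N).
It fails at once if the hob was lifted, carried, pushed or tipped, or its orange tab shifted (distance of any of hob, tab_top from where it was at the start of the episode above 0.02 m or angle between hob's own z axis and vertical above 0.06 rad).
It fails at once if the pan or another bystander was lifted, carried or shifted (distance of any of pan, salt_jar, spice_tin, mug, spoon, onion, bowl from where it was at the start of the episode above 0.02 m).
It also fails if it takes over 38 s, if anything falls off the work surface, if the arm or the gripper's body presses on something with over 40 N, if the wrist force passes 120 N, or if a joint passes its speed limit or range.

## Working session

There is one attempt and no reset: what is moved stays moved. The work goes in short steps, Python scripts to look and compute and a tool call to move; the robot and the scene stay as the last step left them, time stands still between calls to the robot, and variables do not carry over. Pictures are saved under pics/ and viewed, at most 10 in all, crops included, and the job is handed in when it is done.

```bash
mkdir -p pics; ls; python3 - <<'E'
from rig import ctrl, eyes, telemetry
import cv2
for n in("scene","top"):
    cv2.imwrite(f"pics/{n}0.png",eyes.capture(n)[:,:,::-1]); print(eyes.calibration(n))
s=telemetry.sense();print(s)
E
```

```text
pics
rig.py
{'fx': 443.8420825717805, 'fy': 443.8420825717805, 'cx': 286.9204139609914, 'cy': 218.4253417881457, 'position': array([1084.40582994, -462.31188877, 1356.61258525]), 'attitude': array([-0.24061212,  0.87846853,  0.39923785, -0.10491892])}
{'fx': 517.6437138156181, 'fy': 517.6437138156181, 'cx': 282.8388394311046, 'cy': 203.78123446191935, 'position': array([ 411.22616286,   37.6937044 , 1490.65623879]), 'attitude': array([-0.03491474,  0.71169894, -0.70087526,  0.03224042])}
{'time_s': 0.1, 'joints': array([-1.34236570e+00,  3.13390065e-01,  1.49832415e+00, -5.51074698e-06,
        1.33099151e+00, -2.23413966e-01]), 'dq': array([-6.55595168e-04, -2.24099263e-04, -1.37817013e-03,  2.57608773e-04,
       -3.52210018e-04, -9.31629855e-05]), 'tau': array([ 2.32534840e-03, -4.12902510e+01, -2.60139924e+01, -2.03160184e-04,
        3.07033566e-03,  1.41032240e-05]), 'eef_pos': array([ 229.16479542, -472.12817131,  249.50823896]), 'ee_rot': array([-5.56528307e-04,  9.74587625e-01,  2.24005918e-01, -4.07212894e-06]), 'force': array([ 0.07748397, -0.40704027, -0.23194164]), 'wrist_torque': array([ 0.02557816,  0.01403545, -0.01437229]), 'grip_force': 0.0, 'grip_width': 1.0009347798310366}
```

View pics/top0.png

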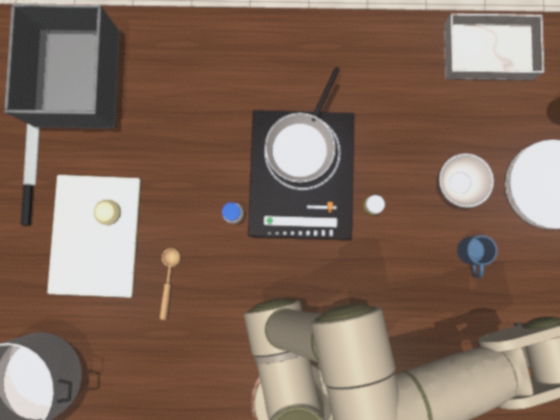

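View pics/scene0.png

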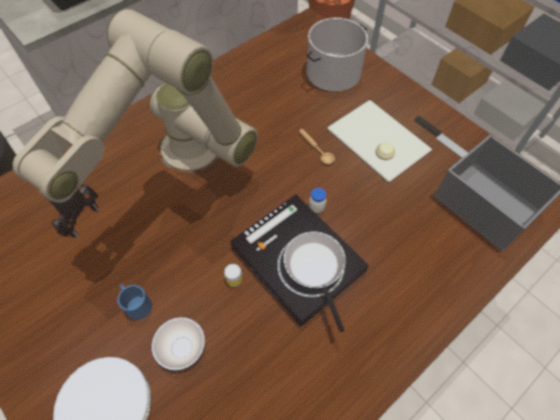

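Top view: the green dot is at about (269,220), the pale bar runs to (337,223), and the orange tab is at about (331,207). Scene view: dot at about (292,210), bar to (248,240), tab at about (262,245). Next I'll measure these with masks.

```bash
cat > h.py <<'E'
import numpy as np,cv2
from rig import ctrl, eyes, telemetry
from scipy.spatial.transform import Rotation as R
def rot(q): return R.from_quat(np.roll(q,-1))
def ray(n,uv):
    c=eyes.calibration(n); d=np.array([(uv[0]-c['cx'])/c['fx'],(uv[1]-c['cy'])/c['fy'],1])
    return np.array(c['position']),rot(c['attitude']).apply(d)
def onz(n,uv,z):
    p,d=ray(n,uv); return p+d*(z-p[2])/d[2]
def tri(a,b):
    p,d=ray("top",a);q,e=ray("scene",b)
    s=np.linalg.lstsq(np.c_[d,-e],q-p,rcond=None)[0]; x,y=p+s[0]*d,q+s[1]*e
    return (x+y)/2,np.linalg.norm(x-y)
def blob(m,roi):
    x0,y0,x1,y1=roi; k=np.zeros_like(m,np.uint8);k[y0:y1,x0:x1]=m[y0:y1,x0:x1]
    n,l,st,c=cv2.connectedComponentsWithStats(k); i=1+np.argmax(st[1:,4]); return c[i]+0,st[i,4],l==i
E
python3 - <<'E'
from h import *
roi={"top":(240,195,350,245),"scene":(235,195,305,260)}
out={}
for n in roi:
    im=cv2.imread(f"pics/{n}0.png");hsv=cv2.cvtColor(im,cv2.COLOR_BGR2HSV);H,S,V=[hsv[...,i].astype(int) for i in range(3)]
    g=blob((H>40)&(H<90)&(S>70),roi[n]); o=blob((H>5)&(H<22)&(S>130)&(V>130),roi[n]); w=blob((S<60)&(V>130),roi[n])
    print(n,g[:2],o[:2],w[:2],cv2.minAreaRect(np.argwhere(w[2])[:,::-1].astype(np.float32)))
    out[n]=(g[0],o[0]); print(onz(n,g[0],70),onz(n,o[0],76))
    if n=="top":
        # bar long axis direction + slab outline
        P=np.array([onz(n,p[::-1],70)[:2] for p in np.argwhere(w[2])]);v=cv2.fitLine(P.astype(np.float32),cv2.DIST_L2,0,.01,.01).ravel();a=v[:2];t=(P-v[2:])@a;print("bar",v,np.degrees(np.arctan2(a[1],a[0])),v[2:]+a*t.min(),v[2:]+a*t.max())
        b=(V<60);b[105:242,240:360]&=True;k=np.zeros(b.shape,np.uint8);k[105:242,240:360]=b[105:242,240:360]
        k=cv2.morphologyEx(k,cv2.MORPH_OPEN,np.ones((5,5)));k=cv2.morphologyEx(k,cv2.MORPH_CLOSE,np.ones((9,9)))
        c=max(cv2.findContours(k,0,2)[0],key=cv2.contourArea);q=np.array([onz(n,p[0],60)[:2] for p in c],np.float32);print("slab",cv2.minAreaRect(q))
for i in (0,1): print(tri(out["top"][i],out["scene"][i]))
for n,z in (("top",1),):
    im=cv2.imread("pics/top0.png");cv2.imwrite("pics/crop.png",cv2.resize(im[160:250,220:400],None,fx=4,fy=4,interpolation=cv2.INTER_CUBIC))
E
```

```text
top (array([269.21052632, 220.        ]), np.int32(19)) (array([329.6  , 205.675]), np.int32(40)) (array([300.94419971, 221.16446402]), np.int32(681)) ((300.011962890625, 221.12942504882812), (72.25272369384766, 9.67238712310791), 1.847610354423523)
[501.21251361  80.88851527  70.        ] [542.71923715 -84.26363007  76.        ]
bar [ 1.5904190e-02  9.9987352e-01  4.9934454e+02 -6.3517385e+00] 89.088715 [ 497.80896764 -102.89117848] [500.96462032  95.50016056]
slab ((727.2672119140625, -99.2762451171875), (164.7464141845703, 95.95136260986328), 0.16026492416858673)
scene (array([291.        , 208.71428571]), np.int32(7)) (array([261.2       , 245.14285714]), np.int32(35)) (array([269.04329004, 224.48268398]), np.int32(462)) ((271.0, 222.99998474121094), (13.033892631530762, 57.62351989746094), 59.036251068115234)
[502.90028667  79.29039779  70.        ] [546.03614735 -87.57175834  76.        ]
(array([501.36142063,  80.89579738,  66.43388298]), np.float64(0.25371396853725126))
(array([543.1894912 , -85.1688182 ,  68.73500304]), np.float64(0.6921963793359596))
```

View pics/crop.png

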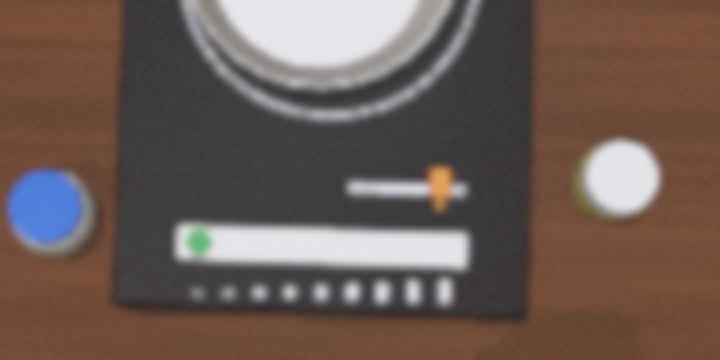

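The crop agrees: dot at about (270,220) and tab at about (330,206) in the top image. That puts the dot at roughly (501, 81) and the tab level at bar y ≈ -83.5, with a hob yaw of about -0.02. I'll move above the dot with the fingers closed.

>>> run_rows(offsets=[[30, -23, 0, 0, 0, 0.05], [90, -70, 0, 0, 0, 0.15], [150, -117, 0, 0, 0, 0.25], [200, -156, 0, 0, 0, 0.35], [240, -187, 0, 0, 0, 0.45], [270, -210, 0, 0, 0, 0.472], [300, -233, 0, 0, 0, 0.472], [300, -233, 0, 0, 0, 0.472]], jaw=0.0, squeeze=20)

```text
time_s: 0.9
eef_pos: [397.8, -129.4, 250.0]
ee_rot: [-0.0, 1.0, -0.01, -0.0]
force: [1.2, 0.1, 0.3]
grip_width: -0.003
grip_force: 0.0
```

```bash
python3 - <<'E'
from h import *
s=telemetry.sense();T=rot(s['ee_rot']);print(s['eef_pos'],T.as_matrix()[:,0],T.inv().apply(np.array([501.3,81,130])-s['eef_pos']))
E
```

```text
[ 397.80754687 -129.37739286  249.95000887] [ 9.99807906e-01 -1.95997582e-02 -3.06439113e-05] [  99.35290253 -212.34384718  119.98512921]
```

>>> run_rows(offsets=[[15, -30, 0, 0, 0, 0], [35, -75, 0, 0, 0, 0], [55, -118, 0, 0, 0, 0], [75, -160, 10, 0, 0, 0], [92, -195, 30, 0, 0, 0], [99, -210, 60, 0, 0, 0], [99, -212, 90, 0, 0, 0], [99, -212, 110, 0, 0, 0]])

```text
time_s: 1.7
eef_pos: [499.8, 79.1, 137.6]
ee_rot: [-0.0, 1.0, -0.009, -0.002]
force: [0.4, -0.3, 0.5]
grip_width: 0.001
grip_force: 0.0
```

>>> run_rows(offsets=[[0, 0, 5, 0, 0, 0], [0, 0, 10, 0, 0, 0], [0, 0, 10, 0, 0, 0], [0, 0, 10, 0, 0, 0]])

```text
time_s: 2.1
eef_pos: [501.1, 78.1, 130.9]
ee_rot: [0.0, 1.0, -0.01, 0.001]
force: [-0.4, -0.1, 0.8]
grip_width: -0.008
grip_force: 0.0
```

```bash
python3 - <<'E'
from h import *
for n in("top","scene"):
    im=eyes.capture(n)[:,:,::-1];cv2.imwrite(f"pics/{n}1.png",im)
im=cv2.imread("pics/scene1.png")
cv2.imwrite("pics/c1.png",cv2.resize(im[150:270,220:360],None,fx=5,fy=5,interpolation=cv2.INTER_CUBIC))
s=telemetry.sense();T=rot(s['ee_rot']);print(s['force'],s['eef_pos'],T.inv().apply(np.array([501.3,81,89])-s['eef_pos']))
c=eyes.calibration("scene")
p=rot(c['attitude']).inv().apply(s['eef_pos']-[0,0,19]-c['position']);print("tip expected px",c['fx']*p[0]/p[2]+c['cx'],c['fy']*p[1]/p[2]+c['cy'])
E
```

```text
[-0.07298077 -0.26986353  0.75635039] [501.00406296  78.10454575 130.79426221] [ 0.17469505 -2.90389332 41.79435934]
tip expected px 290.55261542784496 201.94432377344043
```

View pics/c1.png

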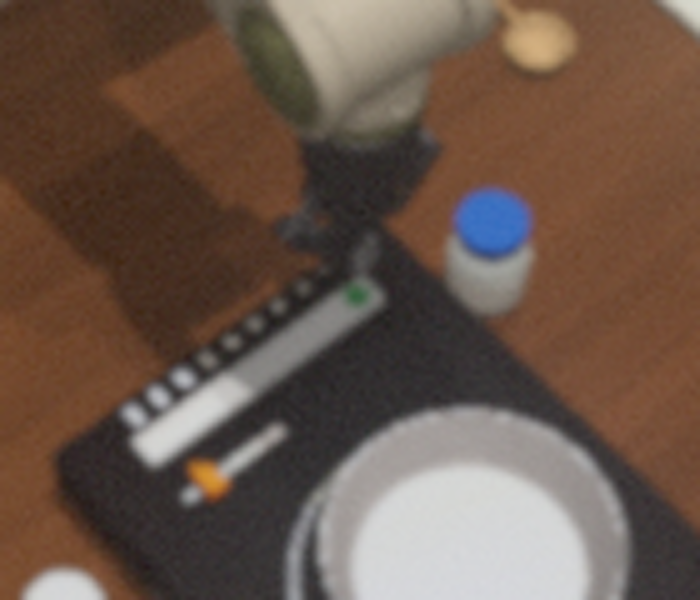

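The scene crop shows the closed tips at about (292,202), matching the projected point and sitting just above the dot at (291,209). I'll descend with a small y correction.

>>> run_rows(offsets=[[0, -1, 10, 0, 0, 0], [0, -3, 20, 0, 0, 0], [0, -3, 28, 0, 0, 0], [0, -3, 34, 0, 0, 0], [0, -3, 37, 0, 0, 0], [0, -3, 37, 0, 0, 0], [0, -3, 37, 0, 0, 0]])

```text
time_s: 2.9
eef_pos: [500.9, 81.2, 93.2]
ee_rot: [0.0, 1.0, -0.01, 0.0]
force: [0.5, -0.7, 0.2]
grip_width: -0.001
grip_force: 0.0
```

>>> run_rows(offsets=[[0, 0, 1, 0, 0, 0], [0, 0, 2, 0, 0, 0], [0, 0, 3, 0, 0, 0], [0, 0, 3, 0, 0, 0]])

```text
time_s: 3.3
eef_pos: [500.7, 81.2, 89.9]
ee_rot: [-0.0, 1.0, -0.01, -0.0]
force: [0.3, 0.5, -0.3]
grip_width: -0.002
grip_force: 0.0
```

>>> run_rows(offsets=[[0, 0, 1, 0, 0, 0], [0, 0, 2, 0, 0, 0], [0, 0, 2, 0, 0, 0], [0, 0, 2, 0, 0, 0]])

```text
time_s: 3.7
eef_pos: [500.8, 81.2, 88.1]
ee_rot: [0.0, 1.0, -0.01, 0.0]
force: [-0.7, 0.7, 2.0]
grip_width: 0.002
grip_force: 0.6
```

>>> run_rows(offsets=[[0, 0, 1, 0, 0, 0], [0, 0, 2, 0, 0, 0], [0, 0, 2, 0, 0, 0], [0, 0, 2, 0, 0, 0]])

```text
time_s: 4.1
eef_pos: [500.8, 81.2, 86.1]
ee_rot: [-0.0, 1.0, -0.01, 0.0]
force: [-0.4, 0.3, 2.9]
grip_width: 0.002
grip_force: 1.2
```

Bar pressed about 3 mm at 2.9 N, as the spring predicts. I'll go slightly deeper and start the stroke along tool +y.

>>> run_rows(offsets=[[0, 0, 0.5, 0, 0, 0], [0, 3, 1, 0, 0, 0], [0, 9, 1, 0, 0, 0], [0, 18, 1, 0, 0, 0], [0, 27, 1, 0, 0, 0], [0, 36, 1, 0, 0, 0], [0, 44, 1, 0, 0, 0], [0, 50, 1, 0, 0, 0]])

```text
time_s: 4.9
eef_pos: [499.7, 30.3, 85.0]
ee_rot: [-0.0, 1.0, -0.01, -0.0]
force: [-0.5, 1.5, 2.9]
grip_width: 0.001
grip_force: 1.6
```

>>> run_rows(offsets=[[0, 8, 0, 0, 0, 0], [0, 16, 0, 0, 0, 0], [0, 24, 0, 0, 0, 0], [0, 32, 0, 0, 0, 0], [0, 39, 0, 0, 0, 0], [0, 45, 0, 0, 0, 0], [0, 50, 0, 0, 0, 0], [0, 50, 0, 0, 0, 0]])

```text
time_s: 5.7
eef_pos: [498.7, -19.6, 85.0]
ee_rot: [0.0, 1.0, -0.01, -0.0]
force: [-0.8, -2.1, 3.2]
grip_width: 0.003
grip_force: 1.6
```

>>> run_rows(offsets=[[0, 7, 0, 0, 0, 0], [0, 15, 0, 0, 0, 0], [0, 23, 0, 0, 0, 0], [0, 31, 0, 0, 0, 0], [0, 39, 0, 0, 0, 0], [0, 46, 0, 0, 0, 0], [0, 51, 0, 0, 0, 0], [0, 54, 0, 0, 0, 0]])

```text
time_s: 6.5
eef_pos: [497.6, -73.3, 85.0]
ee_rot: [-0.0, 1.0, -0.01, -0.0]
force: [0.3, 1.8, 3.5]
grip_width: -0.001
grip_force: 1.6
```

```bash
python3 - <<'E'
from h import *
for n in("top","scene"):
    im=eyes.capture(n)[:,:,::-1];cv2.imwrite(f"pics/{n}2.png",im)
    hsv=cv2.cvtColor(im,cv2.COLOR_BGR2HSV);H,S,V=[hsv[...,i].astype(int) for i in range(3)]
    roi={"top":(240,195,350,245),"scene":(235,195,305,260)}[n]
    try:
        for m in ((H>5)&(H<22)&(S>130)&(V>110),(H>40)&(H<90)&(S>70)):
            b=blob(m,roi);print(n,b[:2],onz(n,b[0],73))
    except ValueError: print("none")
    cv2.imwrite(f"pics/{n}2.png",im)
a=cv2.imread("pics/top2.png")[180:250,240:360];b=cv2.imread("pics/scene2.png")[190:270,220:320]
cv2.imwrite("pics/c2.png",np.vstack([cv2.resize(a,(480,280),interpolation=2),cv2.resize(b,(480,300),interpolation=2)]))
E
```

```text
top (array([241.8, 229.8]), np.int32(5)) [472.9999582  155.37960593  73.        ]
top (array([269.27777778, 220.11111111]), np.int32(18)) [500.72010015  80.60734658  73.        ]
scene (array([284.475, 196.85 ]), np.int32(40)) [453.44122638  92.91013743  73.        ]
scene (array([290.875, 209.125]), np.int32(8)) [505.20518628  76.62075835  73.        ]
```

View pics/c2.png

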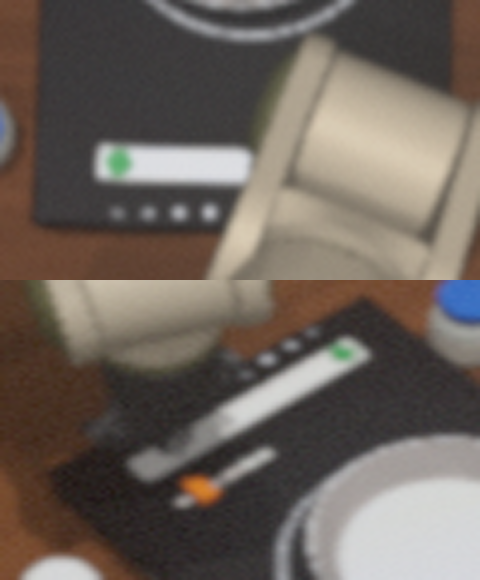

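The hob hasn't moved: the dot is still at (269,220) in the top view, and the tab is still at about (261,245) in the scene view. The tips are about 10 mm short of level with the tab, so I'll finish the stroke.

>>> run_rows(offsets=[[0, 3, 0, 0, 0, 0], [0, 6, 0, 0, 0, 0], [0, 8, 0, 0, 0, 0], [0, 9.5, 0, 0, 0, 0], [0, 9.5, 0, 0, 0, 0], [0, 9.5, 0, 0, 0, 0], [0, 9.5, 0, 0, 0, 0], [0, 9.5, 0, 0, 0, 0]])

```text
time_s: 7.4
eef_pos: [497.4, -82.4, 85.0]
ee_rot: [0.0, 1.0, -0.01, 0.0]
force: [-0.9, -1.2, 3.0]
grip_width: 0.001
grip_force: 1.5
```

```bash
python3 - <<'E'
from h import *
im=eyes.capture("scene")[:,:,::-1];b=im[190:270,220:320]
cv2.imwrite("pics/c3.png",cv2.resize(b,(800,600),interpolation=2))
s=telemetry.sense();c=eyes.calibration("scene");pos=s['eef_pos']-[0,0,19]
print(s['eef_pos'],s['force'])
for q in (pos,pos+[42,-.9,0]):
    p=rot(c['attitude']).inv().apply(q-c['position']);print(c['fx']*p[0]/p[2]+c['cx'],c['fy']*p[1]/p[2]+c['cy'])
E
```

```text
[497.40366765 -82.39980188  85.02611568] [-0.87044992 -1.25068489  2.47756031]
253.13146245122948 235.65756483829526
261.0432899964253 244.39531485987848
```

View pics/c3.png

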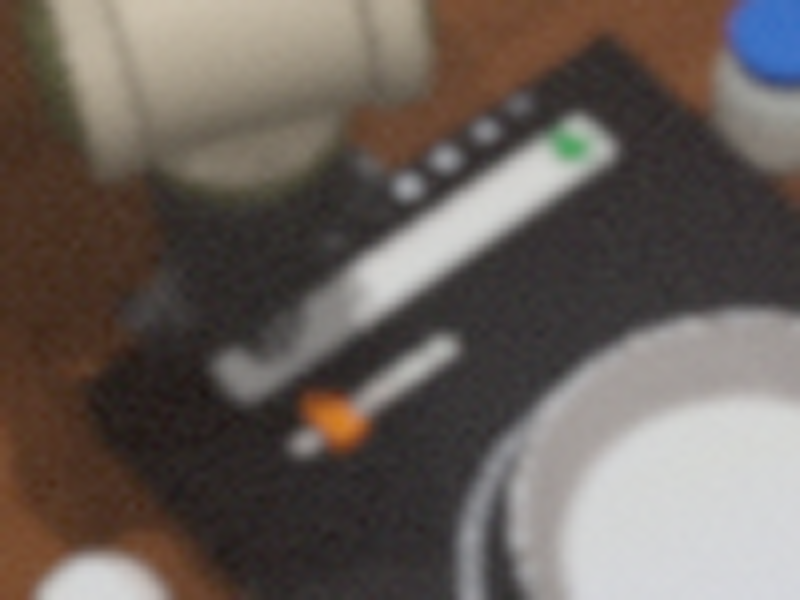

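The tips rest on the bar at about (253,235), level with the tab at (261,245). The point projected sideways from the tips lands on the tab within 1 px. The press is about 3 N and steady, so I'm handing in.

```bash
python3 -c "
from rig import ctrl, eyes, telemetry
print(ctrl.finish_job())"
```

```text
the job is handed in; nothing more can be done
None
```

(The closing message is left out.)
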